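# Gauge the clamp gap with a taper feeler

### The job

Take the yellow-handled taper feeler out of its wooden rest and slide it gently, tip down and flat face towards the clamp's fixed jaw, into the gap at the top of the blue clamp, pressing it down until it drags firmly and sits snug between the fixed jaw and the brass pad without overloading the pad. Leave it standing there upright on its own so that the gap can be read, and leave the tire levers, the skewer and the dish alone.

Things in the scene. Friction and masses are not known exactly. Their poses are not given: they have to be found in the camera images.
- feeler: Taper feeler, about 90 g: steel blade 20 mm wide (y), 88 mm long, under a yellow handle; hangs tip down in the rest at the start. Origin: the tip, middle of its width, on the flat face. z runs up to the handle. The flat face is the plane x = 0; the other face (+x side) slopes: 3 mm thick at the tip, 1 mm more per 10 mm up, 11 mm at 80 mm.
- handle (a point): Middle of the feeler's yellow handle, 16 mm (x) by 34 mm (y) by 45 mm high (z); it lies 5.5 mm in x and 110.5 mm in z from the feeler's origin. Same axes as the feeler; the handle's flat top is 22.5 mm above this point. Grip it from above across the 16 mm.
- rest: Fixed wooden block 60 x 70 x 95 mm high with an upright slot through which the blade hangs; the handle's underside sits on its top. Origin: centre of its underside, z up. The feeler must be lifted by 90 mm or more to clear it.
- clamp: Fixed blue clamp. Origin: on the stand's top, below the fixed jaw's face. x points from the fixed jaw across the gap to the moving jaw with its black knob, y along the gap, z up. Fixed face: upright plane x = 0, 60 mm long, 84 to 134 mm high, then rounded (6 mm) back to the lip at 140 mm, the highest point. Holds a handlebar along y, its top 50 mm high, ends 24 cm off.
- gap (a point): Point in the fixed face's plane, mid-length of the gap, at lip height (140 mm); axes as the clamp's. Gap open upward, free to 80 mm below. Snug: the pad bears on the blade with 4 to 13 N; over 17 N overloads it. A hand held off sideways loads it too, so let the blade go to settle on the fixed face, then push straight down on the handle's top: 6 to 8 N is right, 12 N too much.
- lever_a: Orange plastic tire lever, 115 mm long, lying loose; leave alone. Origin: its middle, underside.
- lever_b: The second orange tire lever, the same; leave alone.
- skewer: Loose steel quick-release skewer, 155 mm long, lying on the stand; leave alone. Origin: its middle, underside.
- dish: Loose small glass dish, 80 mm across and 28 mm high, with washers in it; leave alone. Origin: centre of its underside.
- jaw: Blue moving jaw with black knob, 30 mm thick, 134 mm high, fixed; origin: centre of its underside, 38 mm in +x from the clamp's origin, axes as the clamp's. Its brass pad, 50 mm long, stands out over the gap: round nose (radius 6 mm), crest 128 mm high, set 4.2 to 9.2 mm from the fixed face, anew each time and not reported. Behind it a spring resists with about 20 N per mm, travel 4 mm.
Mind the look-alikes: they are no part of the job. Leave any green or turquoise look-alike of the feeler alone.

How it is judged:
By the outcome, as a careful person would: the job done as asked, in the order asked, and still so for the second after the job is handed in, with the robot touching nothing.
It also fails if it takes over 64 s, if anything falls off the work surface, if the arm or the gripper's body presses on something with over 40 N, if the wrist force passes 120 N, or if a joint passes its speed limit or range.

### The arm

A 7-joint arm with a two-finger parallel gripper is mounted at the origin on the work surface. World frame = base frame: x ahead of the robot, y to its left, z up, the work surface at z = 0. Lengths are in m, angles in rad, forces in N, time in s.
With the tool pointing down it reaches from about 0.425 to 0.875 m from the base axis. Payload 4.7 kg.
Tool frame: the origin (TCP) lies on the centre line of the jaws, within the pads' length; the fingertips stand 19 mm ahead of it and the grasp point (between the pads) is the TCP; z points along the fingers, y is the direction in which the jaws open and shut (so a half turn about z gives the same grasp; the last joint's range is limited). The gripper opens to 87 mm and grips with 3 to 60 N. Pads are 19 mm wide; open, the fingers measure 117 mm over their backs; the gripper's body (75 mm by 190 mm) begins 51 mm behind the grasp point.
Start: joints at [1.287, 0.321, -0.07, 1.45, 0.023, 1.371, -0.057], TCP at [0.191, -0.621, 0.242] pointing down, gripper open.
Joint ranges: [-2.86, 2.86], [-0.3, 2.09], [-1.38, 1.24], [0.06, 2.45], [-1.56, 4.7], [0.09, 2.05], [-2.69, 2.69]. Speed limits (rad/s): [2.57, 2.57, 3.14, 3.14, 3.14, 3.14, 3.14].

### API

Orientations are given as [roll, pitch, yaw] about the fixed x, y, z axes, in that order (R = Rz(yaw) Ry(pitch) Rx(roll)).
In Python, from bench import robot gives the robot as it stands. The module is installed in compiled form; this text tells all that it offers.
- The arm moves only by the tool play_rows, never from a script. Its argument "motion" is a list of rows, each a list of 7 numbers: the opening, from 0 (shut) to 1 (fully open), then the shift along the world's x, y, z in mm, then the turn, a rotation vector about the world's x, y, z in rad. In form: [[gripper, dx, dy, dz, ax, ay, az], ...]. A call has 1 to 12 rows; each row shifts and turns the commanded pose from where the row before left it; what a row does not reach is not made up. A row lasts 1/12 s, in which the tool goes at most 41.7 mm and 7.16 degrees, less where a joint would pass 70% of its speed; a pose out of reach is approached as far as the arm can. A call is refused whole if a number of a shift passes 41.7 or a number of a turn 0.125, either way. A call with a gripper value outside its range is refused whole. The fingers move at their own pace and stop on an object; "squeeze" is the grip in N (left out, the last holds). Time passes only in rows, so rows that do not move let the fingers close. It gives the time, the measured TCP pose, the force and the opening at its end, in the units of the state.
- robot.get_state(): the state, without advancing time (a new reading comes with each control period).
- robot.camera(name): name is "side" or "top"; returns a dict with "pixels" (384x512x3 uint8, red, green, blue), "fx", "fy", "cx", "cy" (pixels), "D" ([k1, k2, p1, p2, k3] as OpenCV has them; the pictures are not rectified), "rvec" (rotation vector, rad) and "tvec" (3), from world to camera coordinates, as OpenCV has them. Camera axes: x right, y down, z forward; pixel columns grow to the right and rows downward; lengths in m; the calibration is good to about 2 mm. A picture is of the moment at which its call begins. There is no depth.
- robot.finish_job(): hands the job in, once; it reports no verdict.
Trained networks look in the newest picture that a camera, given by its name, has taken for a name from the list of things; names that differ only in an ending like _2 or _b are one class to them, and where a whole thing is asked for, a point or a joint stands for the part that bears it (a point fixed in the world has none). Each returns a list of dicts, best first, with "p" (0 to 1); they miss things now and then, are a little off and sometimes report something else, mostly with a low value. They report only what shows in the picture. A call takes as long as a camera call. They do not tell look-alikes from the thing itself.
- robot.boxes_of(camera, query): "at" ([x, y, z] in m, in the coordinates of the camera as it stood for that picture, good to about 4 mm: the middle of the surface that is visible of it).
- robot.landmark_of(camera, query): "at" ([x, y, z] in m, in the coordinates of the camera as it stood for that picture, good to about 4 mm: a listed point, or the origin of a listed thing).
The state is a dict: "time_s": time; "joint_pos": joint angles; "dq": joint speeds; "effort": joint torques, N m; "tcp_pos": TCP position; "tcp_rot": TCP orientation; "ft_force": force on the tool from outside, world axes, zero at the start; "wrist_torque": the same for the moment, N m; "width": finger opening in m.
Only numpy, scipy, OpenCV 4.12 (cv2) and the standard library are available. Lean on these libraries where they do the work, as an engineer would, in place of code of your own. Each camera call takes 0.05 s, during which the arm holds its last target.

## Working session

There is one attempt and no reset: what is moved stays moved. The work goes in short steps, Python scripts to look and compute and a tool call to move; the robot and the scene stay as the last step left them, time stands still between calls to the robot, and variables do not carry over. Pictures are saved under pics/ and viewed, and the job is handed in when it is done.

Besides the shell and the picture viewer there is one more tool, called after "Call:" as a command line: name --pt "numbers of a row" for each row, then --argument value for the rest. play_rows: Moves the arm, as the interface text tells. Its arguments: {"type":"object","properties":{"motion":{"type":"array","items":{"type":"array","items":{"type":"number"}}},"squeeze":{"type":"number"}},"required":["motion"]}

```bash
mkdir -p pics
cat > h.py <<'E'
import numpy as np, cv2
from bench import robot
def cam(n,save=None):
    c=robot.camera(n)
    if save: cv2.imwrite('pics/'+save+'.png',c['pixels'][:,:,::-1])
    return c
def w(c,p):
    R=cv2.Rodrigues(np.array(c['rvec'],float))[0]
    return R.T@(np.array(p)-np.array(c['tvec'],float).ravel())
def K(c): return np.array([[c['fx'],0,c['cx']],[0,c['fy'],c['cy']],[0,0,1.]])
def proj(c,P):
    return cv2.projectPoints(np.array(P,float).reshape(-1,1,3),np.array(c['rvec'],float),np.array(c['tvec'],float),K(c),np.array(c['D'],float))[0].reshape(-1,2)
def ray(c,uv):
    R=cv2.Rodrigues(np.array(c['rvec'],float))[0]
    n=cv2.undistortPoints(np.array(uv,float).reshape(-1,1,2),K(c),np.array(c['D'],float)).reshape(-1,2)
    d=np.c_[n,np.ones(len(n))]@R
    o=-R.T@np.array(c['tvec'],float).ravel()
    return o,d
def at_z(c,uv,z):
    o,d=ray(c,uv); return o+d*((z-o[2])/d[:,2])[:,None]
def tri(c1,uv1,c2,uv2):
    o1,d1=ray(c1,[uv1]);o2,d2=ray(c2,[uv2]);d1=d1[0]/np.linalg.norm(d1);d2=d2[0]/np.linalg.norm(d2)
    t=np.linalg.lstsq(np.c_[d1,-d2],o2-o1,rcond=None)[0]
    a=o1+t[0]*d1;b=o2+t[1]*d2
    return (a+b)/2,np.linalg.norm(a-b)
E
cat > a.py <<'E'
from h import *
np.set_printoptions(precision=4,suppress=True)
s=robot.get_state(); print({k:np.round(v,3) for k,v in s.items()})
for n in('side','top'):
    c=cam(n,n+'0'); print(n,'campos',w(c,[0,0,0]))
    for q in('feeler','handle','rest','clamp','gap','jaw','lever_a','skewer','dish'):
        print(q,[(np.round(w(c,r['at']),4).tolist(),round(r['p'],2)) for r in robot.landmark_of(n,q)[:4]])
E
python3 a.py
```

```text
{'time_s': np.float64(0.0), 'joint_pos': array([ 1.287,  0.322, -0.07 ,  1.452,  0.023,  1.371, -0.057]), 'dq': array([ 0.001,  0.001, -0.   ,  0.002,  0.   ,  0.001,  0.001]), 'effort': array([  0.001, -49.128,  -0.403, -31.253,  -0.064,   0.044,   0.   ]), 'tcp_pos': array([ 0.191, -0.621,  0.24 ]), 'tcp_rot': array([-3.14 ,  0.   ,  0.298]), 'ft_force': array([ 0.998,  0.238, -0.286]), 'wrist_torque': array([ 0.036, -0.01 , -0.048]), 'width': np.float64(0.087)}
side campos [0.2388 0.7105 0.7324]
feeler [([0.3591, 0.3226, 0.012], 0.76), ([0.1899, 0.2219, 0.01], 0.63), ([0.5471, 0.3428, 0.0111], 0.56)]
handle [([0.4342, 0.1753, 0.1184], 0.85), ([0.6363, 0.4124, 0.0054], 0.74), ([0.4691, 0.3308, 0.0085], 0.65), ([0.4367, 0.0083, 0.0003], 0.63)]
rest [([0.4362, 0.1753, -0.0007], 0.88)]
clamp [([0.6486, 0.0176, -0.0022], 0.93), ([0.6842, 0.0261, -0.0044], 0.62), ([0.6507, 0.023, 0.1384], 0.37), ([0.4348, 0.1791, 0.1168], 0.35)]
gap [([0.6471, 0.0223, 0.1387], 0.9)]
jaw [([0.6824, 0.0275, -0.0037], 0.69), ([0.6445, 0.0197, -0.0028], 0.66)]
lever_a [([0.4374, 0.0083, -0.0009], 0.66), ([0.3845, -0.0134, -0.0005], 0.6)]
skewer [([0.4443, -0.3837, -0.0005], 0.45), ([0.4353, 0.0088, 0.0021], 0.35)]
dish [([0.4453, -0.2317, -0.0013], 0.93)]
top campos [ 0.3547 -0.0064  1.0318]
feeler [([0.3612, 0.327, 0.012], 0.79), ([0.5495, 0.3442, 0.0159], 0.78), ([0.1911, 0.2167, 0.0144], 0.61), ([0.4288, 0.1772, 0.004], 0.45)]
handle [([0.3006, 0.2291, 0.0073], 0.74), ([0.4378, 0.1771, 0.1152], 0.69)]
rest [([0.4323, 0.1752, -0.0038], 0.66)]
clamp [([0.6458, 0.0215, 0.0008], 0.97)]
gap [([0.6431, 0.022, 0.1398], 0.92), ([0.3838, -0.0196, 0.0006], 0.52)]
jaw [([0.6821, 0.0254, -0.0024], 0.96)]
lever_a [([0.436, 0.008, 0.0004], 0.76), ([0.3844, -0.0192, -0.0026], 0.65)]
skewer [([0.4418, -0.3866, -0.0024], 0.62)]
dish [([0.4444, -0.2292, -0.0022], 0.83)]
```

View pics/side0.png

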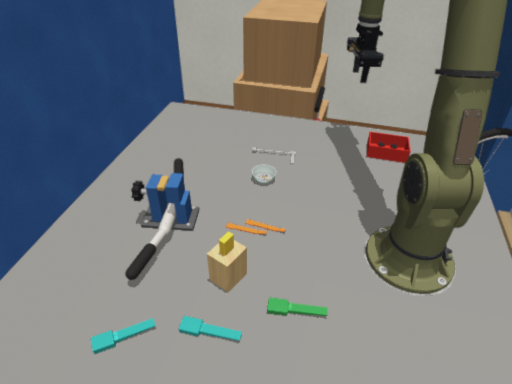

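View pics/top0.png

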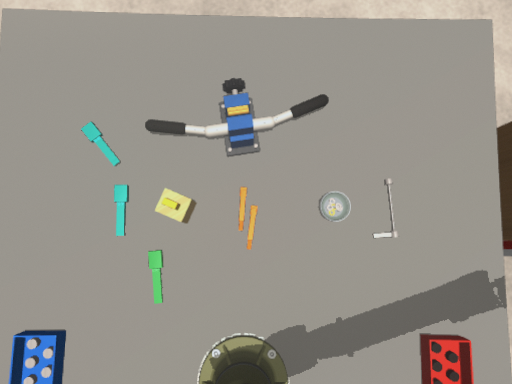

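The yellow handle is in the rest at about (171,204) in the top view. The clamp is at (240,115), and the look-alikes are lying on the bench. I'll zoom in to get the yaws.

```bash
python3 - <<'E'
import cv2,numpy as np
t=cv2.imread('pics/top0.png'); s=cv2.imread('pics/side0.png')
def z(i,x,y,ww,hh): return cv2.resize(i[y:y+hh,x:x+ww],(390,290),interpolation=cv2.INTER_CUBIC)
o=np.vstack([np.hstack([z(t,145,180,54,40),z(t,200,70,94,70)]),np.hstack([z(s,190,225,80,60),z(s,125,165,94,70)])])
cv2.imwrite('pics/zoom0.png',o)
E
cat > b.py <<'E'
from h import *
from scipy.optimize import least_squares
for n,name in(('top','top0'),('side','side0')):
    c=cam(n); im=cv2.imread('pics/'+name+'.png'); hsv=cv2.cvtColor(im,cv2.COLOR_BGR2HSV)
    # yellow handle: saturated
    m=((hsv[...,0]>24)&(hsv[...,0]<33)&(hsv[...,1]>190)&(hsv[...,2]>120)).astype(np.uint8)
    nn,l,st,ce=cv2.connectedComponentsWithStats(m)
    for i in range(1,nn):
        if st[i,4]>15:
            ys,xs=np.where(l==i); print(n,'yellow',st[i],ce[i],hsv[l==i].mean(0))
            r=cv2.minAreaRect(np.c_[xs,ys].astype(np.float32)); print(r)
            if n=='top': print(at_z(c,cv2.boxPoints(r),.140))
E
python3 b.py
```

```text
(no output)
```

View pics/zoom0.png

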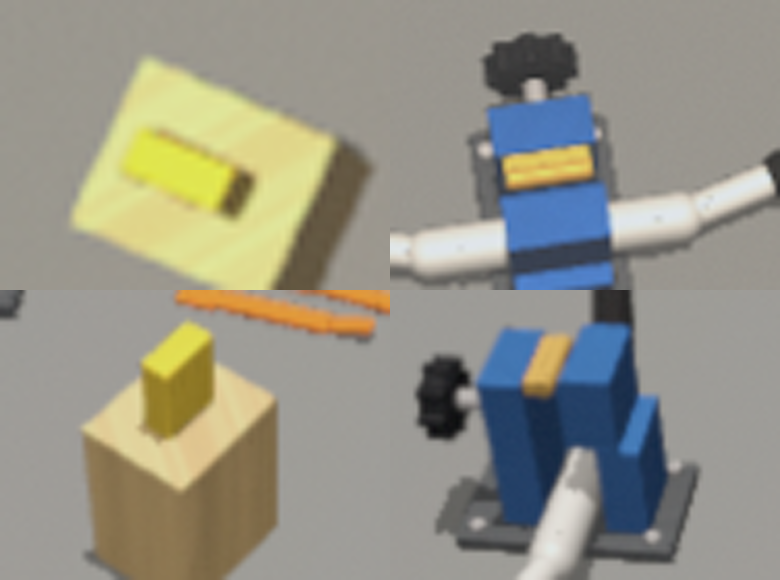

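```bash
cat > b.py <<'E'
from h import *
np.set_printoptions(precision=4,suppress=True)
c=cam('top'); cs=cam('side')
zt=lambda u,v,x0,y0,w_,h_:(x0+u*w_/390-.5+.5*w_/390, y0+v*h_/290-.5)
H=np.array([zt(*p,145,180,54,40) for p in[(148,127),(240,166),(221,210),(121,172)]])
print('handle top',P:=at_z(c,H,.140),P.mean(0))
e=P[1]-P[0]+P[2]-P[3]; print('long axis yaw',np.degrees(np.arctan2(e[1],e[0])),np.linalg.norm(e)/2,np.linalg.norm(P[3]-P[0]+P[2]-P[1])/2)
R=np.array([zt(*p,145,180,54,40) for p in[(147,56),(338,135),(272,292),(71,224)]])
P=at_z(c,R,.095);print('rest',P,P.mean(0))
for a,b in((0,1),(3,2),(0,3),(1,2)):
    d=P[b]-P[a];print(np.degrees(np.arctan2(d[1],d[0])),np.linalg.norm(d))
# clamp top: jaw top z .134 back corners, brass, fixed jaw
C=np.array([zt(*p,200,70,94,70) for p in[(488,108),(590,95),(503,157),(590,146),(503,200),(606,186),(508,252),(608,237)]])-np.array([390*94/390,0])
for p,zz,nm in zip(C,[.134,.134,.134,.134,.14,.14,.14,.14],['jawL','jawR','brL','brR','fixL','fixR','fixbL','fixbR']): print(nm,p,at_z(c,[p],zz)[0])
S=np.array([zt(*p,190,225,80,60) for p in[(144,366),(190,322),(214,340),(166,382)]])-np.array([0,60])
P=at_z(cs,S,.140);print('side handle top',P,P.mean(0))
S=np.array([zt(*p,125,165,94,70) for p in[(510-390,328-290),(567-390,336-290),(557-390,380-290),(595-390,325-290),(632-390,325-290),(608-390,388-290)]])
print(at_z(cs,S,.14))
E
python3 b.py
```

```text
handle top [[0.4468 0.1837 0.14  ]
 [0.4348 0.1542 0.14  ]
 [0.4208 0.1597 0.14  ]
 [0.4323 0.1916 0.14  ]] [0.4337 0.1723 0.14  ]
long axis yaw -110.89261400870973 0.032865424865294965 0.015729508782565623
rest [[0.4752 0.1945 0.095 ]
 [0.4498 0.1301 0.095 ]
 [0.3972 0.1503 0.095 ]
 [0.4187 0.2174 0.095 ]] [0.4352 0.1731 0.095 ]
-111.52240532591065 0.06924105175428982
-107.74495416169475 0.07049810078483691
157.9458701292896 0.06089216337388586
159.02644131213225 0.05624762175351854
jawL [223.241  95.569] [0.6921 0.0564 0.134 ]
jawR [247.8256  92.431 ] [ 0.7011 -0.002   0.134 ]
brL [226.8564 107.3966] [0.6634 0.0472 0.134 ]
brR [247.8256 104.7414] [ 0.6709 -0.0024  0.134 ]
fixL [226.8564 117.7759] [0.6363 0.0463 0.14  ]
fixR [251.6821 114.3966] [ 0.6456 -0.0119  0.14  ]
fixbL [228.0615 130.3276] [0.6062 0.0428 0.14  ]
fixbR [252.1641 126.7069] [ 0.616  -0.0135  0.14  ]
side handle top [[0.4452 0.1907 0.14  ]
 [0.4338 0.159  0.14  ]
 [0.4199 0.1671 0.14  ]
 [0.4328 0.1974 0.14  ]] [0.4329 0.1786 0.14  ]
[[ 0.6925  0.0078  0.14  ]
 [ 0.6532  0.006   0.14  ]
 [ 0.6398  0.0493  0.14  ]
 [ 0.6407 -0.0097  0.14  ]
 [ 0.6176 -0.016   0.14  ]
 [ 0.6061  0.0482  0.14  ]]
```

```bash
cat > c.py <<'E'
from h import *
np.set_printoptions(precision=4,suppress=True)
u=np.array([np.cos(np.radians(-20.5)),np.sin(np.radians(-20.5))])
for i in range(5):
  for n in('side','top'):
    c=cam(n)
    for q in('feeler','handle','rest','gap'):
        r=[(w(c,r['at']),r['p']) for r in robot.landmark_of(n,q)]
        r=[(x,p) for x,p in r if np.hypot(*(x[:2]-[.4335,.175]))<.05 or np.hypot(*(x[:2]-[.645,.02]))<.03]
        print(n,q,*[(x.round(4).tolist(),round(p,2),round(float((x[:2]-[.4335,.175])@u)*1e3,1)) for x,p in r])
print(robot.get_state()['time_s'])
E
python3 c.py
python3 - <<'E'
import cv2
s=cv2.imread('pics/side0.png')
cv2.imwrite('pics/z1.png',cv2.resize(s[228:268,205:255],(750,600),interpolation=cv2.INTER_LANCZOS4))
E
```

```text
side feeler
side handle
side rest ([0.4375, 0.1784, -0.0008], 0.68, 2.6)
side gap
top feeler ([0.4257, 0.1782, 0.0026], 0.67, -8.4)
top handle ([0.4384, 0.1736, 0.1178], 0.54, 5.0)
top rest ([0.435, 0.1735, -0.0028], 0.69, 2.0)
top gap ([0.6425, 0.0192, 0.1393], 0.92, 250.3)
side feeler
side handle ([0.4354, 0.1789, 0.1197], 0.69, 0.5)
side rest ([0.435, 0.1766, -0.0], 0.66, 0.9)
side gap ([0.6451, 0.026, 0.1414], 0.65, 250.3)
top feeler ([0.4281, 0.177, 0.005], 0.71, -5.7)
top handle ([0.4379, 0.1725, 0.12], 0.57, 5.0)
top rest ([0.4314, 0.175, -0.0013], 0.81, -1.9)
top gap ([0.6402, 0.0203, 0.1432], 0.74, 247.8)
side feeler
side handle ([0.4342, 0.1754, 0.1175], 0.84, 0.5)
side rest ([0.4357, 0.1752, -0.0027], 0.73, 2.0)
side gap ([0.6473, 0.0235, 0.1402], 0.77, 253.3)
top feeler ([0.4282, 0.1762, 0.0049], 0.46, -5.3)
top handle ([0.4362, 0.1732, 0.1163], 0.59, 3.2)
top rest ([0.4305, 0.1733, -0.0036], 0.64, -2.2)
top gap ([0.6435, 0.0228, 0.1402], 0.97, 250.0)
side feeler
side handle ([0.4331, 0.1779, 0.1179], 0.55, -1.4)
side rest ([0.4348, 0.1763, -0.0008], 0.86, 0.7) ([0.4331, 0.1769, 0.1168], 0.64, -1.1)
side gap ([0.648, 0.0216, 0.1392], 0.79, 254.6)
top feeler ([0.4278, 0.179, 0.0044], 0.41, -6.7)
top handle ([0.4372, 0.1757, 0.1155], 0.61, 3.2)
top rest ([0.4287, 0.1755, -0.0009], 0.83, -4.7)
top gap ([0.6418, 0.0193, 0.1403], 0.71, 249.6)
side feeler
side handle ([0.4332, 0.1794, 0.1154], 0.55, -1.8)
side rest ([0.4351, 0.1743, 0.001], 0.93, 1.8)
side gap ([0.6474, 0.0211, 0.1378], 0.89, 254.2)
top feeler ([0.4291, 0.1797, 0.0059], 0.59, -5.8) ([0.6426, 0.0196, -0.0025], 0.16, 250.3)
top handle ([0.4355, 0.1724, 0.1162], 0.69, 2.8)
top rest ([0.4301, 0.1735, 0.0004], 0.57, -2.7)
top gap ([0.6402, 0.0199, 0.1407], 0.83, 247.9)
3.7
```

View pics/z1.png

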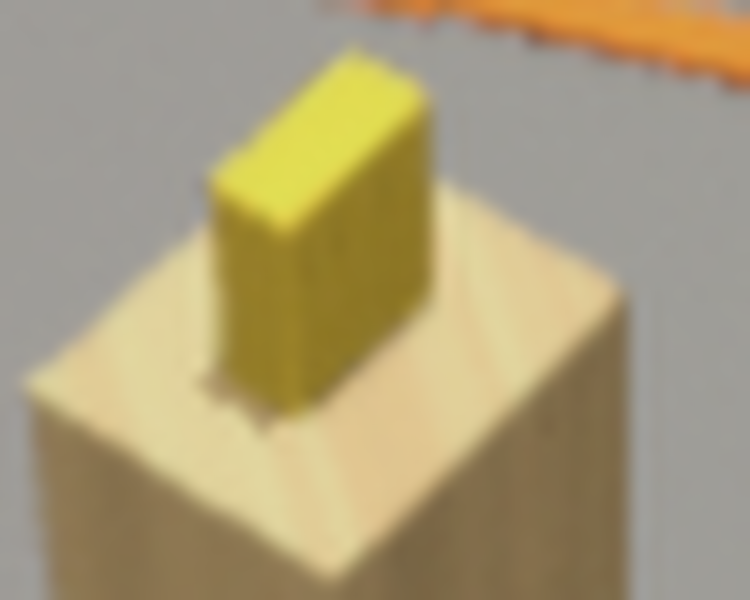

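Call:
play_rows --pt "0.6 12 12 2 0 0 0.04" --pt "0.6 26 26 2 0 0 0.08" --pt "0.6 26 26 2 0 0 0.08" --pt "0.6 26 26 2 0 0 0.08" --pt "0.6 26 26 0 0 0 0.08" --pt "0.6 26 26 0 0 0 0.08" --pt "0.6 26 26 0 0 0 0.08" --pt "0.6 26 26 0 0 0 0.08" --pt "0.6 26 26 0 0 0 0.08" --pt "0.6 26 26 0 0 0 0.08" --pt "0.6 26 26 0 0 0 0.08" --pt "0.6 10 30 0 0 0 0.08" --squeeze 15

```text
time_s: 4.7
tcp_pos: [0.4761, -0.3159, 0.2498]
tcp_rot: [3.139, -0.001, 1.227]
ft_force: [-0.8, -0.0, 0.2]
width: 0.0525
```

Call:
play_rows --pt "0.6 0 38 0 0 0 0" --pt "0.6 0 38 0 0 0 0" --pt "0.6 0 38 0 0 0 0" --pt "0.6 0 38 0 0 0 0" --pt "0.6 -4 38 0 0 0 0" --pt "0.6 -4 38 0 0 0 0" --pt "0.6 -5 38 0 0 0 0" --pt "0.6 -5 38 0 0 0 0" --pt "0.6 -5 38 0 0 0 0" --pt "0.6 -5 38 0 0 0 0" --pt "0.6 -5 38 0 0 0 0" --pt "0.6 -5 38 0 0 0 0"

```text
time_s: 5.7
tcp_pos: [0.4332, 0.1394, 0.2497]
tcp_rot: [3.14, 0.001, 1.221]
ft_force: [0.3, 0.5, -1.0]
width: 0.0522
```

Call:
play_rows --pt "0.6 0 20 0 0 0 -0.008" --pt "0.6 1 16 -20 0 0 0" --pt "0.6 0 0 -30 0 0 0" --pt "0.6 0 0 -25 0 0 0" --pt "0.6 0 0 0 0 0 0"

```text
time_s: 6.12
tcp_pos: [0.4316, 0.1726, 0.1705]
tcp_rot: [-3.135, 0.005, 1.214]
ft_force: [-1.8, -0.9, 0.1]
width: 0.0523
```

Run:
```python
from h import *
c=cam('side'); im=c['pixels'][:,:,::-1]
cv2.imwrite('pics/s2.png',cv2.resize(im[190:290,170:300],(780,600),interpolation=cv2.INTER_CUBIC))
```

```text
(no output)
```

View pics/s2.png

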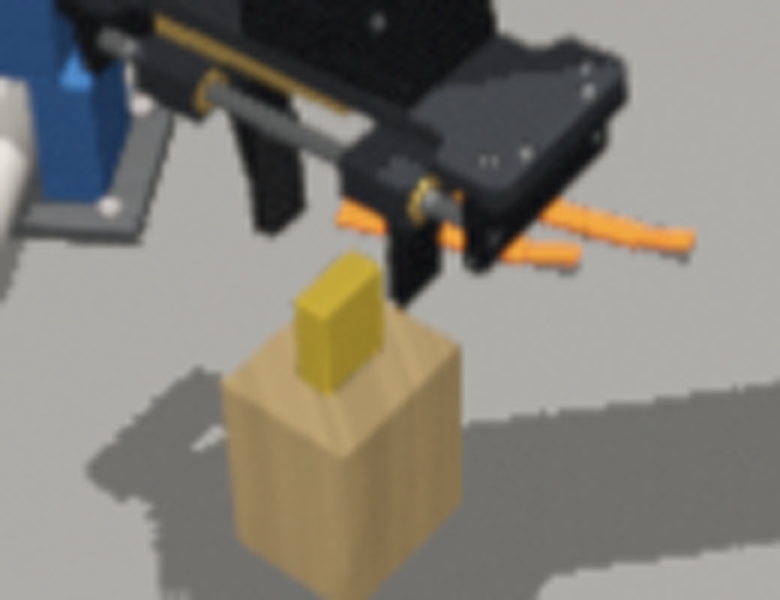

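Fingers straddle the yellow handle, at (345,310) in the crop. Going down.

Call:
play_rows --pt "0.6 1 2 -25 0 0 0" --pt "0.6 0 0 -15 0 0 0" --pt "0.6 0 0 -8 0 0 0" --pt "0.6 0 0 0 0 0 0"

```text
time_s: 6.5
tcp_pos: [0.4363, 0.1745, 0.1265]
tcp_rot: [-3.141, 0.001, 1.21]
ft_force: [-0.6, -0.3, 1.1]
width: 0.0524
```

Call:
play_rows --pt "0.1 0 0 0 0 0 0" --pt "0.1 0 0 0 0 0 0" --pt "0.1 0 0 0 0 0 0" --pt "0.1 0 0 0 0 0 0" --pt "0.1 0 0 0 0 0 0" --pt "0.1 0 0 0 0 0 0" --squeeze 15

```text
time_s: 7.0
tcp_pos: [0.4368, 0.1746, 0.1269]
tcp_rot: [3.141, -0.0, 1.21]
ft_force: [-1.7, 0.8, 0.8]
width: 0.0202
```

Call:
play_rows --pt "0.0 0 0 0 0 0 0" --pt "0.0 0 0 0 0 0 0" --pt "0.0 0 0 0 0 0 0" --squeeze 15

```text
time_s: 7.25
tcp_pos: [0.4358, 0.175, 0.1266]
tcp_rot: [-3.14, 0.001, 1.21]
ft_force: [-3.7, 1.7, 4.1]
width: 0.0159
```

Call:
play_rows --pt "0.0 0 0 8 0 0 0" --pt "0.0 0 0 15 0 0 0" --pt "0.0 0 0 25 0 0 0" --pt "0.0 0 0 30 0 0 0" --pt "0.0 0 0 30 0 0 0" --pt "0.0 0 0 30 0 0 0" --pt "0.0 0 0 15 0 0 0" --pt "0.0 0 0 7 0 0 0" --pt "0 0 0 0 0 0 0" --squeeze 15

```text
time_s: 8.0
tcp_pos: [0.438, 0.1746, 0.2883]
tcp_rot: [3.138, -0.001, 1.209]
ft_force: [0.4, 0.2, -1.4]
width: 0.016
```

Run:
```python
from h import *
c=cam('side'); im=c['pixels'][:,:,::-1]
cv2.imwrite('pics/s3.png',cv2.resize(im[140:290,120:315],(780,600),interpolation=cv2.INTER_CUBIC))
```

```text
(no output)
```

View pics/s3.png

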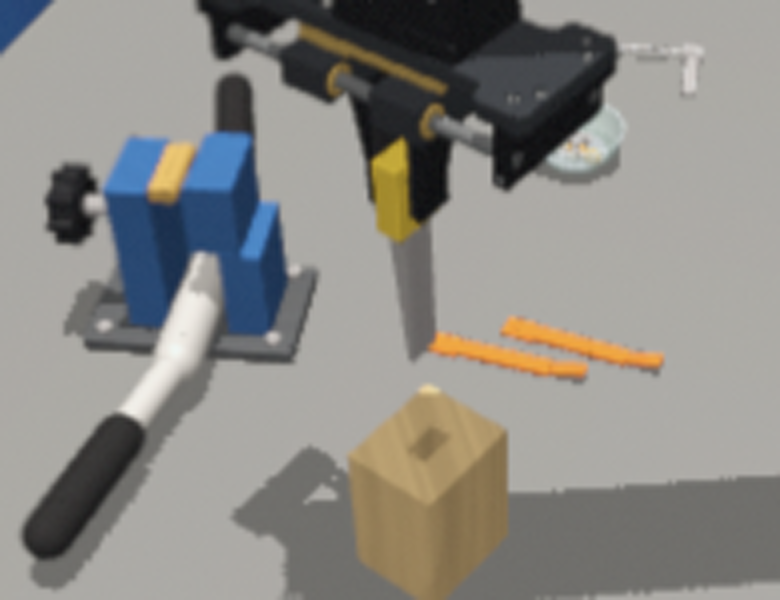

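Call:
play_rows --pt "0 10 -7 0 0 0 0.04" --pt "0 22 -15 0 0 0 0.053" --pt "0 25 -18 0 0 0 0.053" --pt "0 25 -18 0 0 0 0.053" --pt "0 25 -18 0 0 0 0.053" --pt "0 25 -18 0 0 0 0.053" --pt "0 25 -18 0 0 0 0.053" --pt "0 25 -18 0 0 0 0.053" --pt "0 20 -14 0 0 0 0.053" --pt "0 10 -8 0 0 0 0.053" --pt "0 0 0 0 0 0 0" --pt "0 0 0 0 0 0 0"

```text
time_s: 9.05
tcp_pos: [0.6481, 0.0225, 0.284]
tcp_rot: [-3.138, -0.002, 1.725]
ft_force: [-0.2, 0.4, -1.3]
width: 0.0161
```

```bash
cat > v.py <<'E'
import sys
from h import *
k=sys.argv[1]
np.set_printoptions(precision=4,suppress=True)
c=cam('side');t=cam('top')
print(robot.get_state()['tcp_pos'],robot.get_state()['tcp_rot'])
cv2.imwrite('pics/fs%s.png'%k,c['pixels'][:,:,::-1]);cv2.imwrite('pics/ft%s.png'%k,t['pixels'][:,:,::-1])
a=cv2.resize(c['pixels'][140:230,120:220,::-1],(667,600),interpolation=cv2.INTER_CUBIC)
cv2.imwrite('pics/s%s.png'%k,a)
b=cv2.resize(t['pixels'][60:150,190:290,::-1],(667,600),interpolation=cv2.INTER_CUBIC)
cv2.imwrite('pics/t%s.png'%k,b)
E
python3 v.py 4
```

```text
[0.6475 0.0242 0.2856] [-3.1399 -0.0009  1.7279]
```

View pics/s4.png

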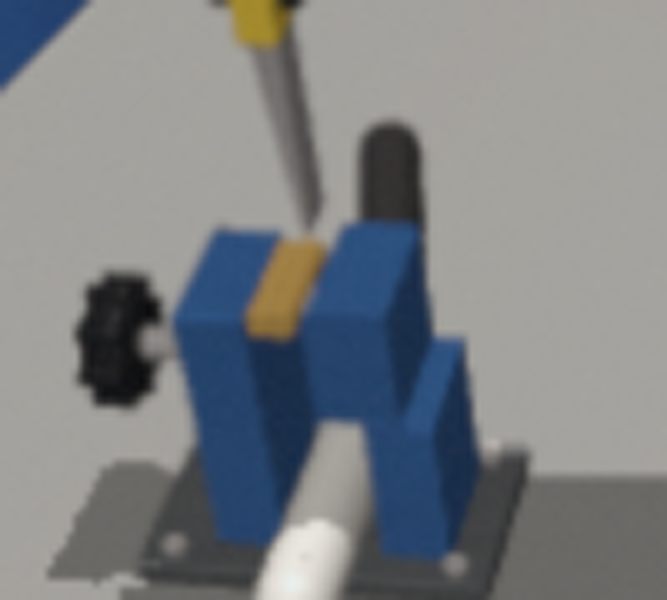

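View pics/t4.png

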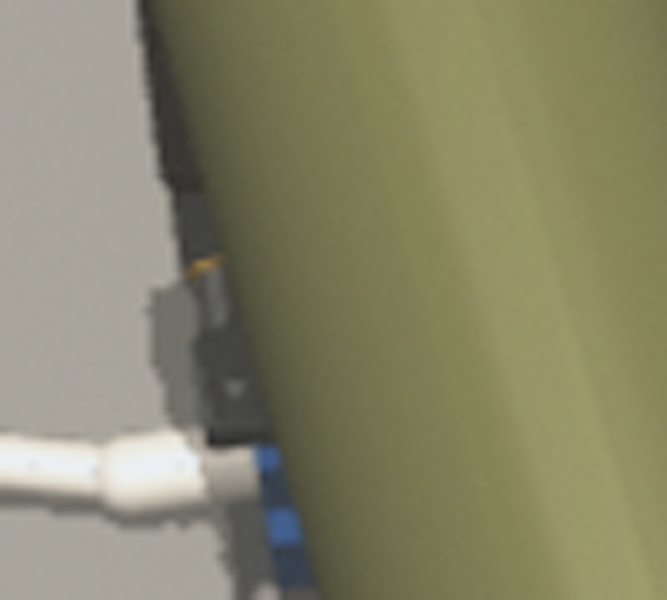

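```bash
cat > ov.py <<'E'
import sys
from h import *
def model(cx,cy,yaw,g):
    R=np.array([[np.cos(yaw),-np.sin(yaw),0],[np.sin(yaw),np.cos(yaw),0],[0,0,1]])
    o=np.array([cx,cy,0])
    L=[]
    a=np.linspace(0,np.pi/2,5)
    prof=[(-6+6*np.sin(q),134+6*np.cos(q)) for q in a]+[(0,84)]
    L.append(([(-6,-30,140),(-6,30,140)],(0,255,255)))
    L.append(([(p[0],30,p[1]) for p in prof],(0,255,0)))
    L.append(([(23,-30,134),(23,30,134),(53,30,134),(53,-30,134),(23,-30,134)],(255,0,255)))
    L.append(([(23,30,134),(23,30,20)],(255,0,255)))
    a=np.linspace(-np.pi/2,np.pi/2,7)
    L.append(([(23,25,134)]+[(g+6-6*np.cos(q),25,128+6*np.sin(q)) for q in a[::-1]],(0,0,255)))
    return [((np.array(l,float)/1e3)@R.T+o,col) for l,col in L]
def feeler(tip,yaw):
    R=np.array([[np.cos(yaw),-np.sin(yaw),0],[np.sin(yaw),np.cos(yaw),0],[0,0,1]])
    L=[]
    for y in(-10,10): L.append([(0,y,0),(3,y,0),(11,y,80),(11,y,88),(0,y,88),(0,y,0)])
    L.append([(-2.5,17,88),(13.5,17,88),(13.5,17,133),(-2.5,17,133),(-2.5,17,88),(-2.5,-17,88)])
    return [((np.array(l,float)/1e3)@R.T+tip,(255,255,0)) for l in L]
def draw(img,c,lines,x0,y0,s):
    for P,col in lines:
        p=proj(c,P); p=np.round(((p+.5-[x0,y0])*s-.5)*16).astype(int)
        cv2.polylines(img,[p.reshape(-1,1,2)],False,col,1,cv2.LINE_AA,4)
E
cat > d.py <<'E'
from ov import *
c=cam('side'); im=cv2.imread('pics/fs4.png')
x0,y0,s=140,120,8
a=cv2.resize(im[y0:y0+75,x0:x0+60],None,fx=s,fy=s,interpolation=cv2.INTER_CUBIC)
yaw=np.radians(8.9); ux=np.array([np.cos(yaw),np.sin(yaw)])
draw(a,c,model(.6445,.0215,yaw,6),x0,y0,s)
st=robot.get_state(); T=st['tcp_pos']; print(T)
tip=np.array([.648-.0055*ux[0],.023-.0055*ux[1],.2875-.1198]) 
draw(a,c,feeler(tip,yaw),x0,y0,s)
b=cv2.resize(im[y0:y0+75,x0:x0+60],None,fx=s,fy=s,interpolation=cv2.INTER_CUBIC)[:,:300]
cv2.imwrite('pics/o4.png',np.hstack([a,b]))
E
python3 d.py
```

```text
[0.64762844 0.02420998 0.28621543]
```

View pics/o4.png

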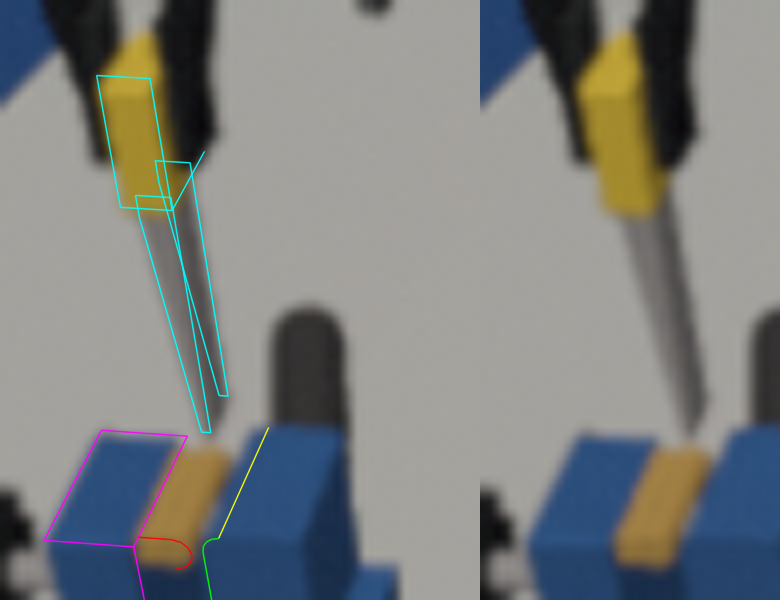

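Call:
play_rows --pt "0 2 0.3 -6 0 0 0" --pt "0 2 0.3 -8 0 0 0" --pt "0 0 0 -4 0 0 0" --pt "0 0 0 0 0 0 0" --pt "0 0 0 0 0 0 0"

```text
time_s: 9.62
tcp_pos: [0.6523, 0.0232, 0.268]
tcp_rot: [-3.141, 0.0, 1.727]
ft_force: [0.5, 0.2, -0.6]
width: 0.0157
```

```bash
cat > e.py <<'E'
from ov import *
k=sys.argv[1]; dx,dy,g=map(float,sys.argv[2:5])
c=cam('side'); im=c['pixels'][:,:,::-1].copy(); cv2.imwrite('pics/fs%s.png'%k,im)
x0,y0,s=145,130,10
yaw=np.radians(8.9); ux=np.array([np.cos(yaw),np.sin(yaw)])
st=robot.get_state(); T=st['tcp_pos']; print(T,st['tcp_rot'],st['ft_force'])
b=cv2.resize(im[y0:y0+58,x0:x0+40],None,fx=s,fy=s,interpolation=cv2.INTER_CUBIC)
a=b.copy()
draw(a,c,model(.6445+dx/1e3,.0215+dy/1e3,yaw,g),x0,y0,s)
tip=np.array([T[0]-.0055*ux[0],T[1]-.0055*ux[1],T[2]-.1197]) 
draw(a,c,feeler(tip,yaw),x0,y0,s)
cv2.imwrite('pics/o%s.png'%k,np.hstack([a,b]))
E
python3 e.py 5 0 0 6.5
```

```text
[0.65257188 0.02324477 0.26845415] [-3.14141753e+00  4.91822615e-05  1.72686717e+00] [ 0.25840989  0.29219498 -1.19052493]
```

View pics/o5.png

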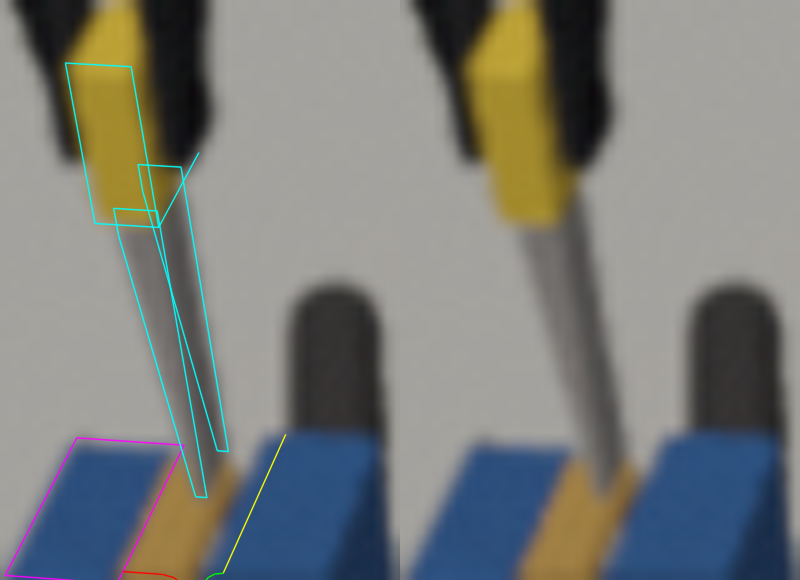

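Call:
play_rows --pt "0 -0.7 0 -3 0 0 0" --pt "0 0 0 -4 0 0 0" --pt "0 0 0 -4 0 0 0" --pt "0 0 0 -3 0 0 0" --pt "0 0 0 0 0 0 0"

```text
time_s: 10.08
tcp_pos: [0.6518, 0.0231, 0.2536]
tcp_rot: [-3.141, -0.0, 1.727]
ft_force: [0.6, -0.5, -1.2]
width: 0.0161
```

Call:
play_rows --pt "0 0 0 -3 0 0 0" --pt "0 0 0 -3 0 0 0" --pt "0 0 0 -3 0 0 0" --pt "0 0 0 0 0 0 0"

```text
time_s: 10.42
tcp_pos: [0.6518, 0.0231, 0.2448]
tcp_rot: [-3.141, -0.0, 1.727]
ft_force: [0.0, 0.2, -2.7]
width: 0.0158
```

```bash
python3 e.py 6 0 0 6.5
```

```text
[0.65189918 0.02310753 0.24513481] [-3.14120586e+00 -4.54712072e-05  1.72681095e+00] [ 0.05540894  0.43792719 -0.67027152]
```

View pics/o6.png

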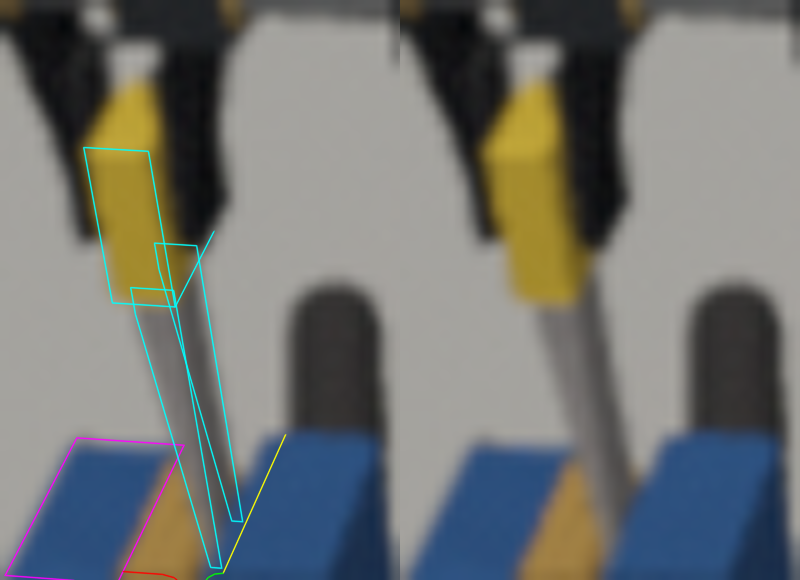

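Tip is about 2–3 mm past the pad's crest with no contact force. It shows at (605,545) in the crop, between the pad and the fixed jaw. I'll keep lowering it and watch the force.

Call:
play_rows --pt "0 0 0 -2 0 0 0" --pt "0 0 0 -2 0 0 0" --pt "0 0 0 -2 0 0 0" --pt "0 0 0 0 0 0 0"

```text
time_s: 10.8
tcp_pos: [0.6518, 0.0231, 0.239]
tcp_rot: [-3.141, -0.0, 1.727]
ft_force: [0.3, -0.0, -0.5]
width: 0.0158
```

Call:
play_rows --pt "0 0 0 -2 0 0 0" --pt "0 0 0 -2 0 0 0" --pt "0 0 0 0 0 0 0" --pt "0 0 0 0 0 0 0"

```text
time_s: 11.13
tcp_pos: [0.6519, 0.0232, 0.2354]
tcp_rot: [-3.141, -0.0, 1.727]
ft_force: [-0.3, 0.5, -1.1]
width: 0.0157
```

Call:
play_rows --pt "0 0 0 -2 0 0 0" --pt "0 0 0 -2 0 0 0" --pt "0 0 0 0 0 0 0" --pt "0 0 0 0 0 0 0"

```text
time_s: 11.47
tcp_pos: [0.6518, 0.0232, 0.2312]
tcp_rot: [-3.141, -0.0, 1.727]
ft_force: [0.1, -0.5, -1.1]
width: 0.0162
```

Call:
play_rows --pt "0 0 0 -2 0 0 0" --pt "0 0 0 0 0 0 0" --pt "0 0 0 0 0 0 0"

```text
time_s: 11.72
tcp_pos: [0.6519, 0.0232, 0.2297]
tcp_rot: [-3.141, 0.0, 1.727]
ft_force: [-1.9, -0.2, 0.7]
width: 0.0158
```

Call:
play_rows --pt "0 0 0 -2 0 0 0" --pt "0 0 0 0 0 0 0" --pt "0 0 0 0 0 0 0"

```text
time_s: 11.97
tcp_pos: [0.652, 0.0232, 0.228]
tcp_rot: [3.141, 0.0, 1.727]
ft_force: [-1.9, -0.1, 3.9]
width: 0.0162
```

Call:
play_rows --pt "0 -0.5 -0.1 0 0 0 0" --pt "0 0 0 0 0 0 0" --pt "0 0 0 0 0 0 0"

```text
time_s: 12.22
tcp_pos: [0.6518, 0.0232, 0.228]
tcp_rot: [3.141, 0.0, 1.727]
ft_force: [-1.2, 0.2, 3.8]
width: 0.0156
```

Call:
play_rows --pt "0 -0.5 -0.1 0 0 0 0" --pt "0 0 0 0 0 0 0" --pt "0 0 0 0 0 0 0"

```text
time_s: 12.47
tcp_pos: [0.6515, 0.0231, 0.228]
tcp_rot: [3.14, 0.0, 1.727]
ft_force: [-0.4, 1.0, 4.5]
width: 0.0161
```

Call:
play_rows --pt "0 -0.5 -0.1 0 0 0 0" --pt "0 0 0 0 0 0 0" --pt "0 0 0 0 0 0 0"

```text
time_s: 12.72
tcp_pos: [0.6512, 0.0231, 0.228]
tcp_rot: [3.14, -0.0, 1.727]
ft_force: [1.8, 0.2, 4.0]
width: 0.0157
```

Call:
play_rows --pt "0 -0.5 -0.1 0 0 0 0" --pt "0 0 0 0 0 0 0" --pt "0 0 0 0 0 0 0"

```text
time_s: 12.97
tcp_pos: [0.6508, 0.023, 0.2279]
tcp_rot: [3.139, -0.0, 1.727]
ft_force: [3.3, 0.3, 5.3]
width: 0.0158
```

```bash
python3 e.py 7 0 0 6.5; python3 -c "
from h import *
print(robot.get_state()['wrist_torque'])"
```

```text
[0.65077666 0.02298522 0.2280021 ] [ 3.13939062e+00 -5.61904948e-05  1.72689814e+00] [3.37022512 0.80163709 4.97671602]
[ 0.27874459 -1.22088938  0.10434842]
```

View pics/o7.png

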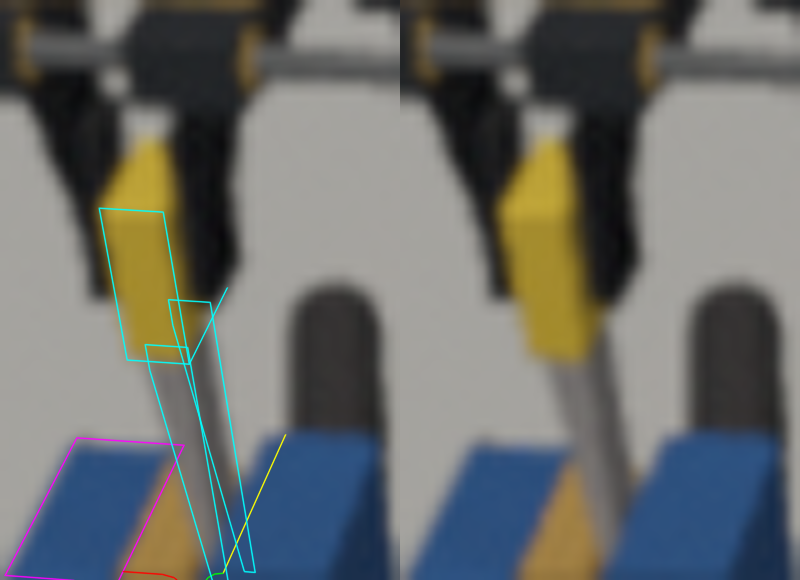

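Call:
play_rows --pt "0 0.8 0.1 0 0 0 0" --pt "0 0 0 0 0 0 0" --pt "0 0 0 0 0 0 0" --squeeze 3

```text
time_s: 13.27
tcp_pos: [0.6503, 0.0227, 0.2272]
tcp_rot: [-3.14, 0.0, 1.727]
ft_force: [1.3, 0.1, 4.2]
width: 0.0159
```

Call:
play_rows --pt "0.22 0 0 0 0 0 0" --pt "0.26 0 0 0 0 0 0" --pt "0.3 0 0 0 0 0 0" --pt "0.35 0 0 0 0 0 0" --pt "0.4 0 0 0 0 0 0" --pt "0.4 0 0 0 0 0 0"

```text
time_s: 13.77
tcp_pos: [0.6505, 0.0228, 0.2272]
tcp_rot: [-3.141, -0.0, 1.727]
ft_force: [0.6, 0.6, -0.2]
width: 0.0331
```

```bash
python3 e.py 8 0 0 5
```

```text
[0.65064086 0.02281213 0.22738338] [-3.14117263e+00  2.39318718e-05  1.72674750e+00] [ 0.36635229 -0.26891178 -0.30601188]
```

View pics/o8.png

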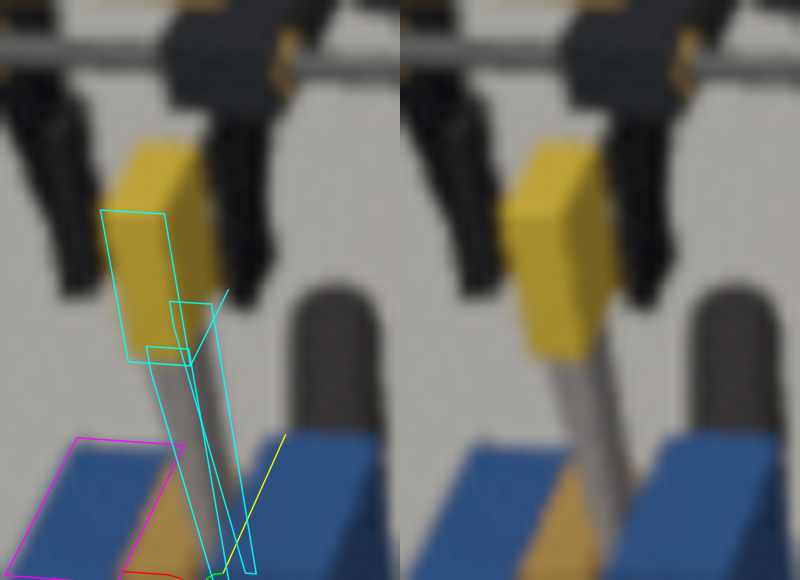

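Released and standing. Next I'll rise, close the fingers, and push straight down on the handle top.

Call:
play_rows --pt "0.4 0 0 8 0 0 0" --pt "0.4 0 0 12 0 0 0" --pt "0.4 0 0 15 0 0 0" --pt "0.4 0 0 10 0 0 0" --pt "0 0 0 0 0 0 0" --pt "0 0 0 0 0 0 0" --pt "0 0 0 0 0 0 0" --pt "0 0 0 0 0 0 0" --pt "0 0 0 0 0 0 0" --pt "0 0 0 0 0 0 0" --pt "0 0 0 0 0 0 0" --pt "0 0 0 0 0 0 0" --squeeze 10

```text
time_s: 14.82
tcp_pos: [0.6507, 0.0229, 0.2723]
tcp_rot: [-3.141, -0.0, 1.727]
ft_force: [0.1, -0.0, -0.1]
width: 0.0008
```

Call:
play_rows --pt "0 0 0 -4 0 0 0" --pt "0 0 0 -3 0 0 0" --pt "0 0 0 -1 0 0 0" --pt "0 0 0 0 0 0 0" --pt "0 0 0 0 0 0 0"

```text
time_s: 15.23
tcp_pos: [0.6507, 0.0228, 0.2644]
tcp_rot: [-3.141, -0.0, 1.727]
ft_force: [-0.5, -0.2, 0.2]
width: 0.0005
```

```bash
python3 e.py 9 0 0 5; python3 -c "
from h import *
for i in range(3):
  cam('side');s=robot.get_state();print(s['tcp_pos'],s['ft_force'],s['width'])"
```

```text
[0.65082007 0.02290812 0.26458268] [3.14147789e+00 8.55828664e-06 1.72683994e+00] [-0.16947913 -0.04432422  0.50316402]
[0.65084497 0.02291006 0.26468375] [0.01268719 0.24817264 0.20198808] 0.0006065269789686986
[0.65087134 0.02289467 0.26472281] [-0.18997261 -0.54579501  0.76401638] 0.0004122649327123072
[0.65086539 0.02294064 0.2647416 ] [ 0.58449368 -0.2308551  -0.50518416] 0.0004749712449036615
```

View pics/o9.png

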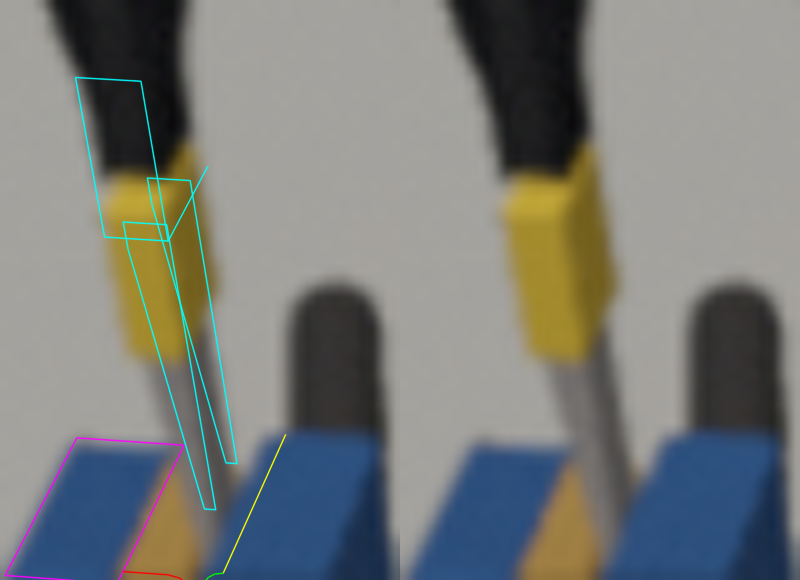

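Call:
play_rows --pt "0 0 0 -2 0 0 0" --pt "0 0 0 -1 0 0 0" --pt "0 0 0 -1 0 0 0" --pt "0 0 0 0 0 0 0" --pt "0 0 0 0 0 0 0"

```text
time_s: 15.85
tcp_pos: [0.6509, 0.0229, 0.2608]
tcp_rot: [3.141, 0.0, 1.727]
ft_force: [0.4, 0.1, 0.9]
width: 0.0007
```

Call:
play_rows --pt "0 0 0 -0.5 0 0 0" --pt "0 0 0 -0.5 0 0 0" --pt "0 0 0 0 0 0 0"

```text
time_s: 16.1
tcp_pos: [0.6511, 0.023, 0.2603]
tcp_rot: [3.14, 0.0, 1.727]
ft_force: [-0.1, -0.0, 5.3]
width: 0.0008
```

Call:
play_rows --pt "0 0 0 -0.5 0 0 0" --pt "0 0 0 0 0 0 0" --pt "0 0 0 0 0 0 0"

```text
time_s: 16.35
tcp_pos: [0.6511, 0.023, 0.2599]
tcp_rot: [3.14, 0.0, 1.727]
ft_force: [0.6, 0.2, 5.8]
width: 0.0002
```

Call:
play_rows --pt "0 0 0 -0.4 0 0 0" --pt "0 0 0 0 0 0 0" --pt "0 0 0 0 0 0 0"

```text
time_s: 16.6
tcp_pos: [0.6511, 0.023, 0.2596]
tcp_rot: [3.14, 0.0, 1.727]
ft_force: [0.3, -1.0, 5.5]
width: 0.0004
```

```bash
python3 -c "
from h import *
for i in range(4):
  cam('side');s=robot.get_state();print(s['tcp_pos'],s['ft_force'])"
```

```text
[0.65116524 0.02300461 0.2596634 ] [-0.98530204 -0.42284167  5.51853438]
[0.65116647 0.02301645 0.25965252] [ 0.22500043 -1.20704369  6.01433577]
[0.65114823 0.02303804 0.2596639 ] [-0.0367864   0.11705359  5.8579386 ]
[0.65114536 0.02304494 0.25967846] [ 0.08885874 -0.48943401  5.69018033]
```

Call:
play_rows --pt "0 0 0 -0.6 0 0 0" --pt "0 0 0 0 0 0 0" --pt "0 0 0 0 0 0 0"

```text
time_s: 17.05
tcp_pos: [0.6512, 0.0231, 0.2592]
tcp_rot: [3.14, 0.0, 1.727]
ft_force: [-0.5, -0.2, 6.2]
width: 0.0004
```

Call:
play_rows --pt "0 0 0 -0.5 0 0 0" --pt "0 0 0 0 0 0 0" --pt "0 0 0 0 0 0 0"

```text
time_s: 17.3
tcp_pos: [0.6513, 0.0231, 0.259]
tcp_rot: [3.14, 0.0, 1.727]
ft_force: [-0.2, 0.1, 7.4]
width: 0.0004
```

```bash
python3 -c "
from h import *
for i in range(4):
  cam('side');s=robot.get_state();print(s['tcp_pos'],s['ft_force'])"
```

```text
[0.65128683 0.02310316 0.25899489] [ 0.60194209 -0.51534288  6.5865419 ]
[0.65127448 0.02302591 0.25897758] [-2.04973132 -0.55132721  7.75477851]
[0.65126353 0.02305871 0.25897687] [-0.03500811 -1.02184184  6.52946456]
[0.65129621 0.02305105 0.25901052] [-0.56910359 -0.37919689  7.44968163]
```

Holding at about 7 N straight down, which is inside the 6–8 N window. Retreating straight up.

Call:
play_rows --pt "0 0 0 2 0 0 0" --pt "0 0 0 6 0 0 0" --pt "0 0 0 15 0 0 0" --pt "0 0 0 25 0 0 0" --pt "0 0 0 25 0 0 0" --pt "0 -30 0 10 0 0 0" --pt "0 -40 -30 0 0 0 0" --pt "0 -40 -35 0 0 0 0" --pt "0 -20 -35 0 0 0 0" --pt "0 0 -35 0 0 0 0" --pt "0 0 -35 0 0 0 0" --pt "0 0 -30 0 0 0 0"

```text
time_s: 18.5
tcp_pos: [0.5349, -0.1676, 0.3407]
tcp_rot: [-3.141, 0.002, 1.724]
ft_force: [-0.3, 0.0, -0.5]
width: 0.0005
```

```bash
python3 v.py 10
python3 - <<'E'
import cv2,numpy as np
a=cv2.imread('pics/s10.png');b=cv2.imread('pics/t10.png')
cv2.imwrite('pics/st10.png',cv2.resize(np.hstack([a,b]),(800,360)))
E
```

```text
[ 0.5345 -0.1723  0.3395] [-3.1392  0.0015  1.716 ]
```

View pics/st10.png

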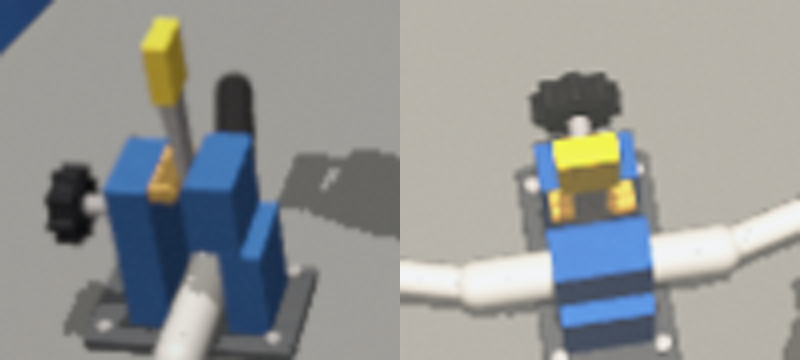

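View pics/ft10.png

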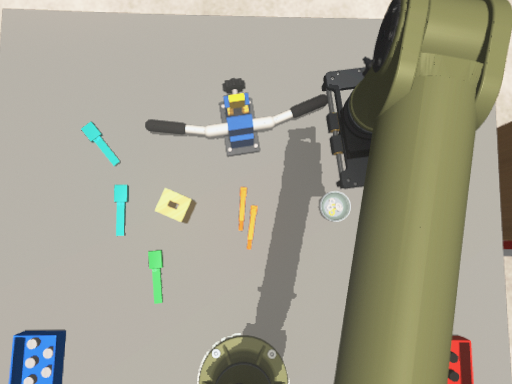

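The feeler stands in the gap, with its handle at (165,60) in the side crop and the levers and dish unmoved. I'll check with an overlay that it's upright.

```bash
cat > f.py <<'E'
from ov import *
out=[]
yaw=np.radians(8.9); R=np.array([[np.cos(yaw),-np.sin(yaw),0],[np.sin(yaw),np.cos(yaw),0],[0,0,1]])
for n,x0,y0 in(('side',140,135),('top',215,80)):
    c=cam(n); im=c['pixels'][:,:,::-1].copy(); s=10
    b=cv2.resize(im[y0:y0+58,x0:x0+40],None,fx=s,fy=s,interpolation=cv2.INTER_CUBIC)
    draw(b,c,model(.6445,.0215,yaw,5),x0,y0,s)
    L=feeler(np.array([.6445,.022,.1065]),yaw)
    top=np.array([(-2.5,17,133),(13.5,17,133),(13.5,-17,133),(-2.5,-17,133),(-2.5,17,133)])/1e3@R.T+[.6445,.022,.1065]
    draw(b,c,L+[(top,(255,255,255))],x0,y0,s); out.append(b)
cv2.imwrite('pics/fin.png',np.hstack(out))
E
python3 f.py
```

```text
(no output)
```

View pics/fin.png

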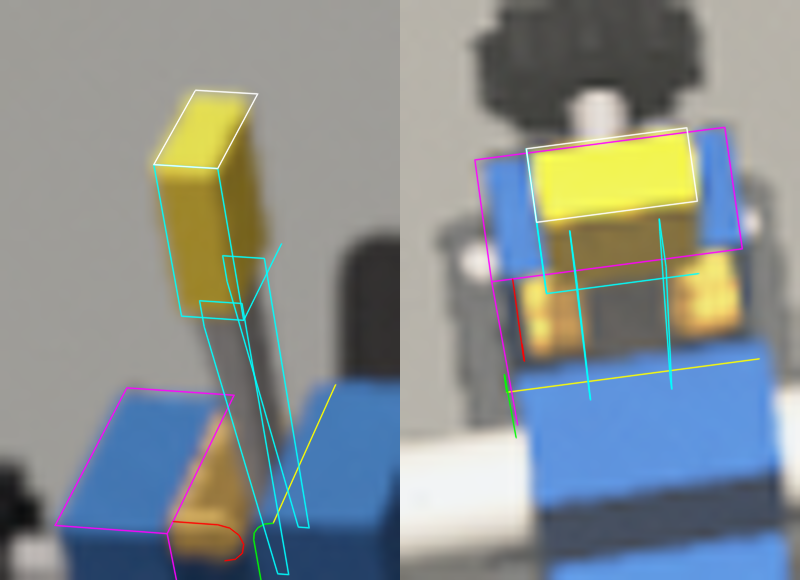

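```bash
python3 -c "
from h import *
print(robot.get_state()['time_s'],robot.finish_job())"
```

```text
the job is handed in; nothing more can be done
18.7 None
```

The taper feeler now stands upright on its own in the clamp's gap, flat face against the fixed jaw, and I handed the job in at 18.7 s of the 64 s allowed.

- **Insertion:** I lifted the feeler from the rest, turned it to match the clamp and lowered it until it met the brass pad with about 2 N sideways and 4 N down. I eased it back towards the fixed face and let it go. I then pushed straight down on the handle top with closed fingers until the force held at about 7 N, with readings between 6.5 and 7.8 N. Contact at that depth puts the gap at roughly 5 mm.
- **Last checks:** With the arm clear, overlays on the side and top pictures matched an upright feeler to within about 1–2 mm. The levers and dish looked unmoved. The arm hid the skewer in the final top picture, but I never went near it.
- **Not confirmed:**
  - The pad's own load can't be measured; I inferred it from the 7 N push.
  - While easing the blade towards the fixed face I overshot slightly, to about 3 N sideways, and corrected it before letting go.
  - In the final top picture my clamp model sat about 2 mm off the real lip, roughly what the camera calibration allows.

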